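# Set up the drilling jig and show where to drill first

## Robot

A 7-joint arm with a two-finger parallel gripper is mounted at the origin on a cart in front of the work surface, level with it; the furniture and walls round the work are solid. World frame = base frame: x ahead of the robot, y to its left, z up, the work surface at z = 0. Lengths are in m, angles in rad, forces in N, time in s.
With the tool pointing down it reaches from about 0.425 to 1.025 m from the base axis. Payload 9.4 kg.
Tool frame: the origin (TCP) lies on the centre line of the jaws, within the pads' length; the fingertips stand 25 mm ahead of it and the grasp point (between the pads) lies 6 mm ahead of it; z points along the fingers, y is the line along which they close (so a half turn about z gives the same grasp; the last joint's range is limited). The gripper opens to 93 mm and grips with 3 to 60 N. Pads are 15 mm wide; open, the fingers measure 128 mm over their backs; the gripper's body (75 mm by 188 mm) begins 65 mm behind the grasp point.
Start: joints at [-1.318, 0.599, -0.003, 1.599, 0.002, 0.943, -0.08], TCP at [0.235, 0.686, 0.244] pointing down, gripper open.
Joint ranges: [-2.57, 2.57], [-0.35, 1.97], [-1.29, 1.29], [0.11, 2.56], [-1.05, 4.19], [0.11, 1.86], [-2.63, 2.63]. Speed limits (rad/s): [2.22, 2.22, 3.01, 3.01, 3.14, 3.14, 3.14].

## Interface

Orientations are given as a rotation vector (axis times angle).
In Python, from station import get_obs, get_image, calibration, job_done gives the robot as it stands.
- The arm moves only by the tool step_arm, never from a script. Its argument "rows" is a list that holds one entry, the list of rows, each a list of 5 numbers: the opening, from 0 (shut) to 1 (fully open), then the shift along the tool's x, y, z in mm, then the turn about the tool's z in rad. A call has 1 to 8 rows; each row shifts and turns the commanded pose from where the row before left it, along the tool's axes as they then stand; what a row does not reach is not made up. A row lasts 1/8 s, in which the tool goes at most 62.5 mm and 10.7 degrees, less where a joint would pass 70% of its speed; a pose out of reach is approached as far as the arm can. A call with a gripper value outside its range is refused whole. The fingers move at their own pace and stop on an object; "force" is the grip in N (left out, the last holds). Time passes only in rows, so rows that do not move let the fingers close. It gives the time, the measured TCP pose, the force, the opening and the grip force at its end, in the units of the state.
- get_obs(): the state, without advancing time (a new reading comes with each control period).
- get_image(name): name is "scene" or "top" or "wrist"; returns (picture, depth): 400x640x3 uint8, red, green, blue; 400x640 float32, m along the optical axis (not along the pixel's ray), 0 where there is no reading.
- calibration(name): a dict with "mtx" (3x3 intrinsics, pixels), "extrinsics" (4x4, takes a point from world to camera coordinates); the wrist camera has in their place "hand_eye" (4x4, takes a point from camera to tool coordinates, whose origin is the TCP and whose axes are the flange's). Camera axes: x right, y down, z forward; pixel columns grow to the right and rows downward; lengths in m; the calibration is good to about 2 mm. The wrist camera is an equidistant fisheye: a pixel r from the principal point sees the ray r / f radians off the axis. A picture is of the moment at which its call begins: read the wrist's pose just before it. calibration takes no time and is no camera call.
- job_done(): hands the job in; it is judged then, once.
The state is a dict: "clock": time; "joints": joint angles; "dq": joint speeds; "effort": joint torques, N m; "ee_pos": TCP position; "orientation": TCP orientation; "force": force on the tool from outside, world axes, zero at the start; "torque": the same for the moment, N m; "width": finger opening in m; "gripper_force": force on a finger pad.
Only numpy, scipy, OpenCV 4.12 (cv2) and the standard library are available. Lean on these libraries where they do the work, as an engineer would, in place of code of your own. Each camera call takes 0.05 s, during which the arm holds its last target. There are 200 camera calls.

## Task

Get the drilling jig ready and show your workmate where to drill first: push the wooden blank fully home against the jig's end stop, then swing the hinged metal leaf down flat over it without slamming it, and then point from above at the wide guide bush in the leaf: fingertips centred a finger's breadth or two above it, touching nothing. Keep pointing for about two seconds and finish while still pointing. Do it all with the fingertips and pick nothing up, and leave the other things on the bench where they are.

Things in the scene. Friction and masses are not known exactly. Their poses are not given: they have to be found in the camera images.
- jig: Drilling jig screwed to the bench: plywood base 18 mm thick (x -100 to +90, y -75 to +75 mm); on it two dark wooden fences, x -45 to +65 mm, tops 38 mm above the bench, with a 73 mm wide slot between them, open at the near end (-x). Origin: on the bench top; x points along the slot to the end stop, y to the left, z up.
- stop_face (a point): Foot of the face of the dark wooden end stop across the slot's far end, on the jig's base 18 mm above the bench, jig frame x +48.5 mm, y 0; the stop is 20 mm high. Same axes as the jig. The blank is home when its far end touches this face: its centre is then 47.5 mm before it, its near face at jig x -46.5 mm, just outside the fences' near ends.
- blank_center (a point): Centre of the loose wooden blank, 95 mm long along the slot, 70 mm wide, 18 mm thick, about 60 g, lying in the slot on the jig's base (centre 27 mm, top 36 mm above the bench) with 1.5 mm of play each side. It starts 26 to 41 mm short of home, its near end sticking out of the slot. Its own y axis lies along the slot, x across it, z up.
- leaf (a joint): Angle of the hinged aluminium leaf in rad: 0 lying shut flat over the slot, 1.57 standing upright; it starts at 1.5 to 1.8, above 1.57 leaning away over the end stop. Stiff hinge: it stays where it is left and must be pushed all the way down (about 3 N at its edge). A lip under its near edge drops in front of the blank when that is home, with about 4 mm to spare; it lands on a blank that is not, and the leaf cannot shut.
- leaf_hinge (a point): Middle of the leaf's hinge, on the end stop, 42 mm above the bench (jig frame x +56.5 mm, y 0), mid-thickness of the leaf. The hinge axis runs along the jig's y; the leaf opens up and away (+x). The leaf is a 6 mm plate, 100 mm wide, reaching 122 mm from the axis; its lip, 56 mm wide, is 107.5 to 112.5 mm from the axis and reaches 16 mm below the axis when shut.
- leaf_edge (a point): Middle of the leaf's free edge, mid-thickness, 122 mm from the hinge axis. With the leaf up it is about 164 mm above the bench over the end stop; when shut it is at the near end, at jig frame x -65.5 mm, 42 mm above the bench.
- wide_bush (a point): Centre of the upper rim of the wide steel guide bush, the largest of the leaf's three round bushes: 34 mm across, hole 25 mm, standing 5 mm proud of the leaf's outer face (the other two, 17 mm across, lie 43 mm from it, nearer the end stop). z points out of the outer face, up when the leaf is shut; the rim is then 50 mm above the bench.
- tape_measure: Bystander, not to be disturbed: yellow tape measure on its side, 64x88x32 mm, right of the jig. Origin: centre of its underside.
- pen_1: Bystander, not to be disturbed: green pencil lying, 7x117x7 mm, right of the jig's front. Origin: centre of its underside.
- screw_box_1: Bystander, not to be disturbed: blue carton of fixings, 50x70x35 mm, farther right of the jig. Origin: centre of its underside.
- bracket_1: Bystander, not to be disturbed: galvanised angle bracket standing on one leg, 30x50x50 mm, to the left of the jig's far end. Origin: centre of its underside.
- screwdriver_yellow: Bystander, not to be disturbed: screwdriver with yellow handle lying, 33x230x33 mm, farther left of the jig. Origin: centre of its underside.
- clip_a: Bystander, not to be disturbed: sprung steel clip lying, 56x113x20 mm, left of the jig's near end. Origin: centre of its underside.

How it is judged:
On the way, in this order (a step that is already met when the one before it is completed fails the run):
1. the blank is pushed home against the end stop (within about 3 mm) while the leaf is still up (x of blank_center in the frame of jig above -0.0025 m and z of blank_center in the frame of jig below 0.031 m and value of joint leaf above 0.9 rad), for 0.2 s.
2. the leaf is swung down flat over the blank (within 0.04 rad), the blank still home (value of joint leaf below 0.04 rad and x of blank_center in the frame of jig above -0.0025 m and z of blank_center in the frame of jig below 0.031 m), for 0.2 s.
3. the fingertips point at the wide bush from above for 1.5 s, within 13 mm of its centre to the side and no more than some 6 cm above it, without touching the jig (all of step 2 and horizontal distance between the grasp point and wide_bush below 0.013 m and z of the grasp point in the frame of wide_bush between 0.012 and 0.085 m and contact force between the fingers and jig below 0.1 N), for 1.5 s.
At the end, for the whole second after the job is handed in: The blank lies home against the end stop (within about 3 mm), the leaf lies shut (under 0.04 rad), and the fingertips are still held over the wide bush, the middle between them within 13 mm of its centre seen from above and between just clear of it and some 6 cm above it, touching nothing (all of step 3 and linear speed of blank below 0.02 m/s).
It fails at once if the blank is lifted off the jig's base (z of blank_center in the frame of jig above 0.042 m).
It fails at once if the leaf is thrown shut (faster than 6 rad/s) (velocity of joint leaf below -6 rad/s).
It fails at once if one of the bystanders (tape measure, pencil, carton, bracket, screwdriver, clip) is moved more than 25 mm (distance of any of tape_measure, pen_1, screw_box_1, bracket_1, screwdriver_yellow, clip_a from where it was at the start of the episode above 0.025 m).
It also fails if it takes over 56 s, if anything falls off the work surface, if the arm or the gripper's body presses on something with over 40 N, if the wrist force passes 120 N, or if a joint passes its speed limit or range.

## Working session

There is one attempt and no reset: what is moved stays moved. The work goes in short steps, Python scripts to look and compute and a tool call to move; the robot and the scene stay as the last step left them, time stands still between calls to the robot, and variables do not carry over. Pictures are saved under pics/ and viewed, at most 10 in all, crops included, and the job is handed in when it is done.

Besides the shell and the picture viewer there is one more tool, called as name(argument=value, ...) on one line, values as JSON. step_arm: Moves the arm, as the interface text tells. Its arguments: {"type":"object","properties":{"rows":{"type":"array"},"force":{"type":"number"}},"required":["rows"]}

```bash
mkdir -p pics
python3 - <<'E'
from station import *
import cv2,numpy as np
o=get_obs();print(o)
for n in ("scene","top"):
    p,d=get_image(n);cv2.imwrite(f"pics/{n}.png",p[:,:,::-1]);np.save(f"pics/{n}_d.npy",d)
    c=calibration(n);print(n,c)
E
```

```text
{'clock': 0.0, 'joints': array([-1.31768358,  0.60010518, -0.00256433,  1.60013523,  0.00180086,
        0.94288298, -0.07981403]), 'dq': array([-7.79151985e-04,  1.46674303e-03, -8.17126329e-05,  2.05308527e-04,
        9.27978186e-05,  1.04646673e-03,  2.52253394e-03]), 'effort': array([-1.36189512e-03, -7.65055132e+01,  1.49724975e+00, -2.52329707e+01,
       -5.23323950e-02,  1.71381107e-02,  1.80877214e-04]), 'ee_pos': array([0.23465865, 0.68549795, 0.24277213]), 'orientation': array([-5.15606856e-01, -3.09886751e+00,  2.39310936e-03]), 'force': array([-0.60795071,  0.20237141, -0.19050386]), 'torque': array([ 0.05679769, -0.01422274,  0.04456386]), 'gripper_force': 0.0, 'width': 0.09306871401619055}
scene {'mtx': array([[399.46368131,   0.        , 314.57778023],
       [  0.        , 399.46368131, 199.03092118],
       [  0.        ,   0.        ,   1.        ]]), 'extrinsics': array([[ 0.90715332, -0.42056613, -0.01403507, -0.5937522 ],
       [-0.19322922, -0.38669926, -0.90173508,  0.08332597],
       [ 0.37381189,  0.82072395, -0.43206119,  1.09281186],
       [ 0.        ,  0.        ,  0.        ,  1.        ]])}
top {'mtx': array([[377.41295074,   0.        , 314.29418473],
       [  0.        , 377.41295074, 198.81118981],
       [  0.        ,   0.        ,   1.        ]]), 'extrinsics': array([[-0.015216  , -0.99974316,  0.01679556, -0.2220152 ],
       [-0.99380417,  0.01327175, -0.11035004,  0.56153574],
       [ 0.11009879, -0.01837058, -0.99375086,  0.86481795],
       [ 0.        ,  0.        ,  0.        ,  1.        ]])}
```

View pics/scene.png

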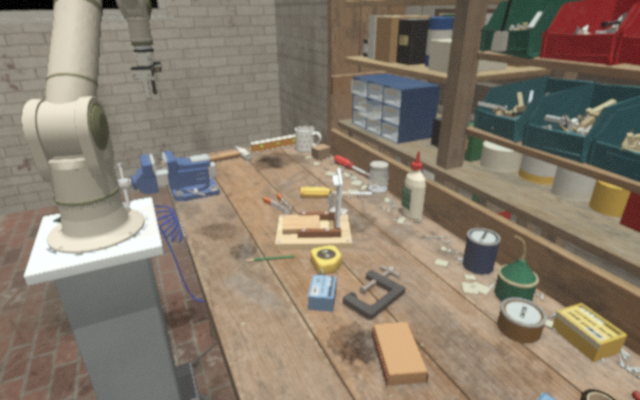

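View pics/top.png

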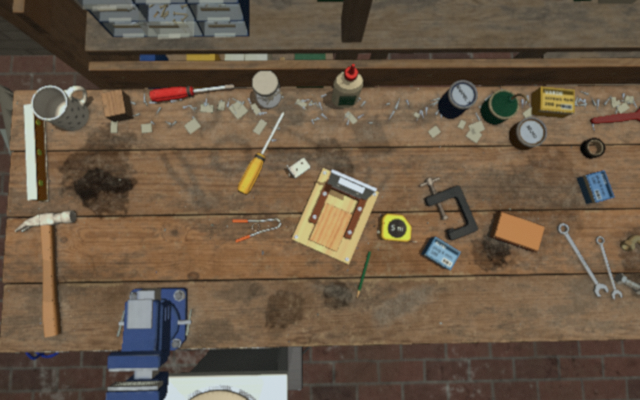

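The top view shows the jig at about (337,215): near end lower-left, leaf upright at about (352,183). The scene view agrees. I'll zoom in on the jig.

Run:
```python
import cv2
p=cv2.imread("pics/top.png")
cv2.imwrite("pics/c1.png",cv2.resize(p[155:275,280:400],None,fx=5,fy=5,interpolation=cv2.INTER_CUBIC))
```

```text
(no output)
```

View pics/c1.png

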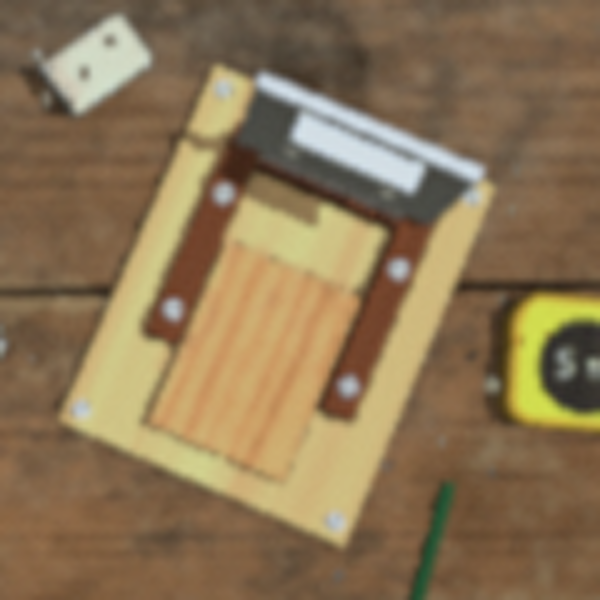

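Base corners in the crop: (62,420), (345,547), (217,65), (493,187). Blank top corners: (147,422), (285,480), (360,293), (235,240). Leaf edge runs from (260,75) to (485,172).

```bash
cat > h.py <<'E'
import numpy as np
from station import *
def ray(n,px,z):
    c=calibration(n);E=c["extrinsics"];R=E[:3,:3];t=E[:3,3]
    px=np.atleast_2d(px).astype(float)
    d=(np.linalg.inv(c["mtx"])@np.c_[px,np.ones(len(px))].T).T@R
    o=-R.T@t
    return o+d*((z-o[2])/d[:,2])[:,None]
E
python3 - <<'E'
from h import *
np.set_printoptions(precision=4,suppress=True)
f=lambda l:np.array(l)/5+[280,155]-.4
b=ray("top",f([(62,420),(345,547),(493,187),(217,65)]),.018)[:,:2]
m=np.array([[-.1,.075],[-.1,-.075],[.09,-.075],[.09,.075]])
mc=m.mean(0);bc=b.mean(0)
H=((m-mc).T@(b-bc));yaw=np.arctan2(H[0,1]-H[1,0],H[0,0]+H[1,1])
R=np.array([[np.cos(yaw),-np.sin(yaw)],[np.sin(yaw),np.cos(yaw)]])
o=bc-R@mc;print("origin",o,"yaw",yaw,"resid",b-(m@R.T+o))
k=ray("top",f([(147,422),(285,480),(360,293),(235,240)]),.036)[:,:2]
print("blank jig",(k-o)@R)
e=ray("top",f([(260,73),(485,172)]),.164)[:,:2];print("edge jig @164",(e-o)@R)
for n,p in dict(hinge=(.0565,0),home_near=(-.0465,0)).items():print(n,R@p+o)
d=np.load("pics/top_d.npy")
for q in f([(370,120),(250,350),(110,400),(372,123)]):
  u,v=q.round().astype(int);print(u,v,d[v-1:v+2,u-1:u+2].ravel())
np.savez("jig.npz",o=o,yaw=yaw)
from scipy.spatial.transform import Rotation as Ro
print(Ro.from_rotvec(get_obs()["orientation"]).as_matrix())
w=calibration("wrist");print(w)
E
```

```text
origin [ 0.5243 -0.283 ] yaw -0.4261764695427851 resid [[ 0.0008 -0.0022]
 [ 0.0008  0.0005]
 [-0.0007  0.0026]
 [-0.0009 -0.0008]]
blank jig [[-0.0831  0.0357]
 [-0.082  -0.0342]
 [ 0.0128 -0.0323]
 [ 0.0122  0.0319]]
edge jig @164 [[ 0.065   0.0504]
 [ 0.0643 -0.05  ]]
hinge [ 0.5757 -0.3063]
home_near [ 0.482  -0.2638]
354 179 [0.7708 0.9382 0.9408 0.7729 0.7722 0.7726 0.772  0.7722 0.7717]
330 225 [0.8901 0.8906 0.8875 0.8876 0.8877 0.8886 0.8851 0.8887 0.8894]
302 235 [0.9034 0.8978 0.9047 0.9044 0.9019 0.9015 0.9009 0.9025 0.9032]
354 179 [0.7708 0.9382 0.9408 0.7729 0.7722 0.7726 0.772  0.7722 0.7717]
[[-0.9461  0.3237 -0.0003]
 [ 0.3237  0.9461 -0.0014]
 [-0.0002 -0.0014 -1.    ]]
{'mtx': array([[309.7069,   0.    , 318.9312],
       [  0.    , 309.7069, 198.0319],
       [  0.    ,   0.    ,   1.    ]]), 'hand_eye': array([[-0.0006, -0.959 , -0.2835,  0.0783],
       [ 1.    , -0.0005, -0.0003,  0.0006],
       [ 0.0001, -0.2835,  0.959 , -0.142 ],
       [ 0.    ,  0.    ,  0.    ,  1.    ]])}
```

step_arm(rows=[[[0,0,0,0,0.096],[0,-50,-30,0,0],[0,-50,-30,0,0],[0,-50,-30,0,0],[0,-50,-30,0,0],[0,-50,-30,0,0],[0,-50,-30,0,0],[0,-50,-30,0,0]]])

```text
clock: 1.1
ee_pos: [0.4676, 0.3484, 0.2435]
orientation: [-0.664, -3.071, 0.0]
force: [0.4, 0.8, -1.0]
width: 0.0178
gripper_force: 0.0
```

step_arm(rows=[[[0,-16.7,-46,0,0],[0,-16.7,-46,0,0],[0,-16.7,-46,0,0],[0,-16.7,-46,0,0],[0,-16.7,-46,0,0],[0,-16.7,-46,0,0],[0,-16.7,-46,0,0],[0,-16.7,-46,0,0]]])

```text
clock: 2.1
ee_pos: [0.4361, -0.0417, 0.2437]
orientation: [0.663, 3.071, 0.0]
force: [0.2, 0.6, -0.1]
width: 0.0002
gripper_force: 0.0
```

step_arm(rows=[[[0,-16.7,-46,0,0],[0,-16.7,-46,0,0],[0,-16.7,-46,0,0],[0,-16.7,-46,0,0],[0,0,0,0,0]]])

```text
clock: 2.72
ee_pos: [0.4205, -0.2388, 0.2435]
orientation: [0.673, 3.069, -0.002]
force: [0.1, 1.6, 0.4]
width: 0.0002
gripper_force: 0.0
```

```bash
cat >> h.py <<'E'
import cv2
from scipy.spatial.transform import Rotation as Ro
J=np.load("jig.npz");c_,s_=np.cos(J["yaw"]),np.sin(J["yaw"]);RJ=np.array([[c_,-s_],[s_,c_]])
def injig(p): return np.r_[(np.array(p)[:2]-J["o"])@RJ,p[2]]
E
python3 - <<'E'
from h import *
o=get_obs();p,d=get_image("wrist");cv2.imwrite("pics/w1.png",p[:,:,::-1])
print(o["clock"],injig(o["ee_pos"]),o["joints"],o["orientation"])
E
```

```text
2.725 [-0.11280377 -0.00270753  0.24352692] [ 0.28023279  0.31378955  0.1529445   2.1469983  -0.07259522  0.68511778
  1.62119423] [ 6.72752019e-01  3.06854530e+00 -1.87110633e-03]
```

View pics/w1.png

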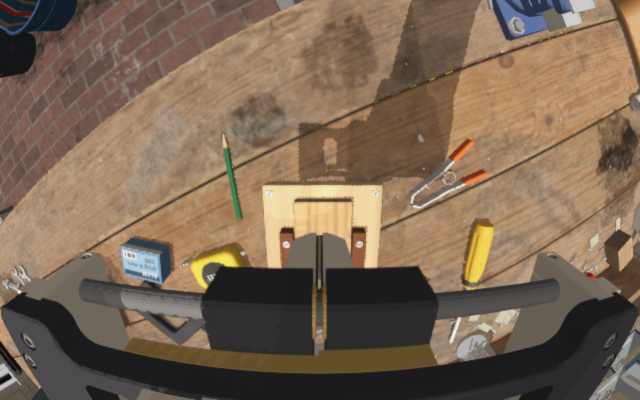

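The wrist view shows the jig square to the tool, base near corners at about (264,185) and (382,185), blank near edge (295,200) to (352,200). I'll check that against the estimate.

```bash
cat >> h.py <<'E'
def wray(px,z,o):
    c=calibration("wrist");m=c["mtx"];H=c["hand_eye"];q=(np.array(px,float)-m[:2,2])/m[0,0]
    t=np.hypot(*q.T);d=np.c_[q*(np.sin(t)/t)[:,None],np.cos(t)]
    R=Ro.from_rotvec(o["orientation"]).as_matrix()
    d=d@H[:3,:3].T@R.T;P=o["ee_pos"]+R@H[:3,3]
    return P+d*((z-P[2])/d[:,2])[:,None]
E
python3 - <<'E'
from h import *
np.set_printoptions(precision=4,suppress=True)
o=get_obs()
for z,l in((.018,[(264,185),(382,185)]),(.036,[(295,200),(352,200)])):
  for p in wray(l,z,o):print(injig(p))
E
```

```text
[-0.1004 -0.068   0.018 ]
[-0.0999  0.0781  0.018 ]
[-0.0863 -0.0284  0.036 ]
[-0.0861  0.039   0.036 ]
```

step_arm(rows=[[[0,0,4,48,0],[0,0,0,48,0],[0,0,0,48,0],[0,0,0,48,0],[0,0,0,0,0]]])

```text
clock: 3.4
ee_pos: [0.4217, -0.2295, 0.0492]
orientation: [-0.66, -3.065, -0.003]
force: [-0.6, 0.8, 0.3]
width: 0.0005
gripper_force: 0.0
```

step_arm(rows=[[[0,-8,0,0,0],[0,-8,0,0,0],[0,-8,0,0,0],[0,-8,0,0,0],[0,-8,0,0,0],[0,-6,0,0,0],[0,-6,0,0,0],[0,0,0,0,0]]])

```text
clock: 4.4
ee_pos: [0.4708, -0.2534, 0.0515]
orientation: [0.664, 3.07, -0.0]
force: [-0.0, 0.3, -0.2]
width: 0.0001
gripper_force: 0.0
```

step_arm(rows=[[[0,-2,0,0,0],[0,-2,0,0,0],[0,-2,0,0,0],[0,0,0,0,0]]])

```text
clock: 4.9
ee_pos: [0.4755, -0.2555, 0.0516]
orientation: [-0.664, -3.07, -0.0]
force: [-1.0, 1.1, 0.8]
width: -0.0001
gripper_force: 0.8
```

step_arm(rows=[[[0,-1.5,0,0,0],[0,-1.5,0,0,0],[0,0,0,0,0]]])

```text
clock: 5.28
ee_pos: [0.4756, -0.2556, 0.0514]
orientation: [-0.663, -3.065, -0.002]
force: [-8.6, 3.8, 6.1]
width: 0.0002
gripper_force: 4.4
```

step_arm(rows=[[[0,-1.5,0,0,0],[0,0,0,0,0],[0,15,0,0,0],[0,10,0,-30,0],[0,0,0,-50,0],[0,0,0,-50,0],[0,0,0,-50,0],[0,0,0,-20,0]]])

```text
clock: 6.28
ee_pos: [0.4581, -0.2478, 0.2547]
orientation: [0.663, 3.065, -0.001]
force: [0.8, 0.4, -0.2]
width: 0.0005
gripper_force: 0.0
```

Run:
```python
from h import *
o=get_obs();p,d=get_image("wrist");q,_=get_image("top")
a=cv2.resize(p[150:275,240:400,::-1],None,fx=4,fy=4,interpolation=cv2.INTER_CUBIC)
cv2.imwrite("pics/w2.png",a);cv2.imwrite("pics/t2.png",q[:,:,::-1])
print(injig(o["ee_pos"]),o["force"])
```

```text
[-0.07481812  0.004683    0.25473023] [ 0.75705413  0.39051048 -0.16561833]
```

View pics/w2.png

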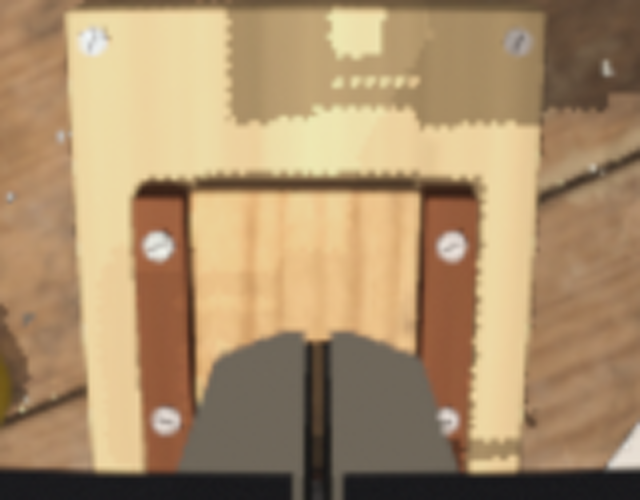

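The blank's near face is flush with the fence ends, so it is home. Next I'll go over the leaf and down behind it.

step_arm(rows=[[[0,-45,-3,0,0],[0,-45,0,0,0],[0,-45,0,0,0],[0,-45,0,0,0],[0,0,0,30,0],[0,0,0,30,0],[0,0,0,17,0],[0,0,0,0,0]]])

```text
clock: 7.38
ee_pos: [0.6191, -0.3239, 0.1728]
orientation: [-0.663, -3.068, -0.001]
force: [0.7, 0.4, 0.5]
width: 0.0003
gripper_force: 0.0
```

Run:
```python
from h import *
o=get_obs();p,d=get_image("wrist")
cv2.imwrite("pics/w3.png",p[:,:,::-1]);print(injig(o["ee_pos"]),o["force"],o["clock"])
```

```text
[0.10324574 0.00188185 0.17277321] [0.66344619 0.42342792 0.53422119] 7.375
```

View pics/w3.png

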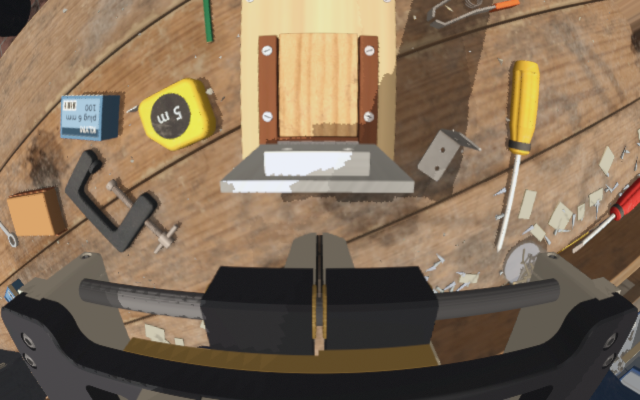

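Leaf edge is at rows 180–192, cols 221–414, with the fingers centred behind it. Next is the swing.

step_arm(rows=[[[0,13,0,-6,0],[0,13,0,0,0],[0,13,0,0,0],[0,14.6,0,1,0],[0,14.4,0,2.8,0],[0,13.9,0,4.7,0],[0,13.1,0,6.5,0]]])

```text
clock: 8.3
ee_pos: [0.5323, -0.2846, 0.1652]
orientation: [-0.664, -3.07, -0.0]
force: [0.8, 0.0, 0.7]
width: 0.0002
gripper_force: 0.6
```

Run:
```python
from h import *
o=get_obs();print(injig(o["ee_pos"]),o["force"],o["clock"])
q,_=get_image("top");cv2.imwrite("pics/t4.png",q[:,:,::-1])
p,_=get_image("scene");s=p[120:260,240:400,::-1];cv2.imwrite("pics/s4.png",cv2.resize(s,None,fx=4,fy=4,interpolation=cv2.INTER_CUBIC))
```

```text
[0.00794303 0.00184528 0.16522011] [0.7649291  0.02641616 0.73677249] 8.3
```

View pics/s4.png

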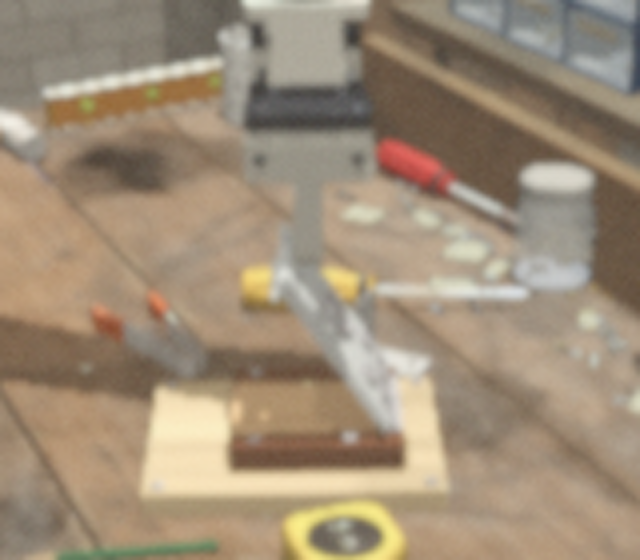

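The leaf is following the fingers at about 55–60°. Continuing along the arc.

step_arm(rows=[[[0,12.2,0,8.1,0],[0,11,0,9.7,0],[0,9.7,0,11,0],[0,8.1,0,12.2,0],[0,6.5,0,13.1,0],[0,4.7,0,13.9,0]]])

```text
clock: 9.15
ee_pos: [0.485, -0.2632, 0.0966]
orientation: [-0.664, -3.07, -0.0]
force: [1.1, -0.4, -0.1]
width: 0.0003
gripper_force: 0.4
```

step_arm(rows=[[[0,2.8,0,7,0],[0,0,0,7,0],[0,1,0,6,0],[0,0,0,5,0],[0,0,0,3,0],[0,0,0,0,0]]])

```text
clock: 9.9
ee_pos: [0.4823, -0.262, 0.0703]
orientation: [0.664, 3.07, 0.0]
force: [-2.0, 1.1, 8.7]
width: 0.0007
gripper_force: 4.4
```

step_arm(rows=[[[0,0,0,2,0],[0,0,0,0,0],[0,0,0,-10,0],[0,0,0,-40,0],[0,-40,0,-40,0],[0,-45,0,0,0],[0,0,0,0,0]]])

```text
clock: 10.78
ee_pos: [0.5627, -0.298, 0.1582]
orientation: [0.662, 3.067, -0.001]
force: [0.0, 0.6, -0.6]
width: 0.0003
gripper_force: 0.0
```

Run:
```python
from h import *
o=get_obs();p,d=get_image("wrist");np.savez("w5.npz",**{k:o[k] for k in("ee_pos","orientation")})
a=cv2.resize(p[60:260,220:420,::-1],None,fx=3,fy=3,interpolation=cv2.INTER_CUBIC)
cv2.imwrite("pics/w5.png",a);print(injig(o["ee_pos"]),o["force"],o["clock"])
```

```text
[0.04117823 0.00222869 0.15823375] [ 0.02724976  0.58278819 -0.57082545] 10.775
```

View pics/w5.png

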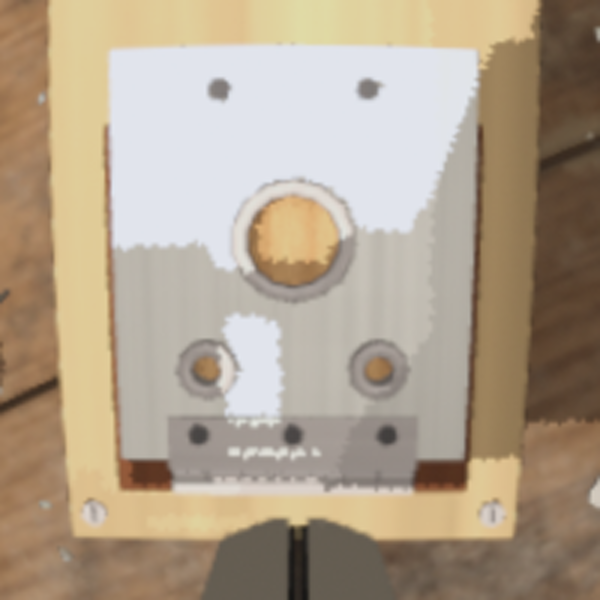

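The leaf lies shut. The wide bush is centred at crop (294,240), with the leaf's near corners at about (110,50) and (480,50).

Run:
```python
from h import *
o=dict(np.load("w5.npz"));f=lambda l:np.array(l)/3+[220,60]-.3
b=wray(f([(294,240)]),.05,o)[0];e=wray(f([(110,50),(480,50)]),.045,o)
R=Ro.from_rotvec(o["orientation"]).as_matrix()
print("bush jig",injig(b),"edge",[injig(x) for x in e]);t=b.copy();t[2]=.105
print("tool shift mm",1e3*R.T@(t-o["ee_pos"]))
```

```text
bush jig [-0.0119452   0.00179544  0.05      ] edge [array([-0.06506374, -0.04834744,  0.045     ]), array([-0.0650399 ,  0.05235806,  0.045     ])]
tool shift mm [53.322912   -0.37142211 53.03440808]
```

step_arm(rows=[[[0,27,0,0,0],[0,26,0,15,0],[0,0,0,20,0],[0,0,0,18,0],[0,0,0,0,0],[0,0,0,0,0],[0,0,0,0,0],[0,0,0,0,0]]])

```text
clock: 11.82
ee_pos: [0.5117, -0.2753, 0.1051]
orientation: [0.664, 3.07, -0.0]
force: [0.1, -0.1, 0.8]
width: 0.0002
gripper_force: 0.0
```

step_arm(rows=[[[0,0,0,0,0],[0,0,0,0,0],[0,0,0,0,0],[0,0,0,0,0],[0,0,0,0,0],[0,0,0,0,0],[0,0,0,0,0],[0,0,0,0,0]]])

```text
clock: 12.82
ee_pos: [0.5114, -0.2751, 0.1046]
orientation: [0.664, 3.071, 0.0]
force: [0.0, 0.2, 0.4]
width: 0.0004
gripper_force: 0.0
```

step_arm(rows=[[[0,0,0,0,0],[0,0,0,0,0],[0,0,0,0,0],[0,0,0,0,0],[0,0,0,0,0],[0,0,0,0,0],[0,0,0,0,0],[0,0,0,0,0]]])

```text
clock: 13.82
ee_pos: [0.5115, -0.2751, 0.1047]
orientation: [0.664, 3.071, -0.0]
force: [-0.0, 0.9, -0.3]
width: 0.0006
gripper_force: 0.0
```

Run:
```python
from h import *
o=get_obs();p,d=get_image("wrist");q,_=get_image("scene")
a=cv2.resize(p[60:260,220:420,::-1],None,fx=2,fy=2,interpolation=cv2.INTER_CUBIC)
b=cv2.resize(q[150:250,260:360,::-1],None,fx=4,fy=4,interpolation=cv2.INTER_CUBIC)
cv2.imwrite("pics/f.png",np.hstack([a,b]));print(injig(o["ee_pos"]),o["force"],o["clock"])
```

```text
[-0.01491241  0.0018332   0.10466375] [-0.01411851  0.89233822 -0.31835817] 13.825
```

View pics/f.png

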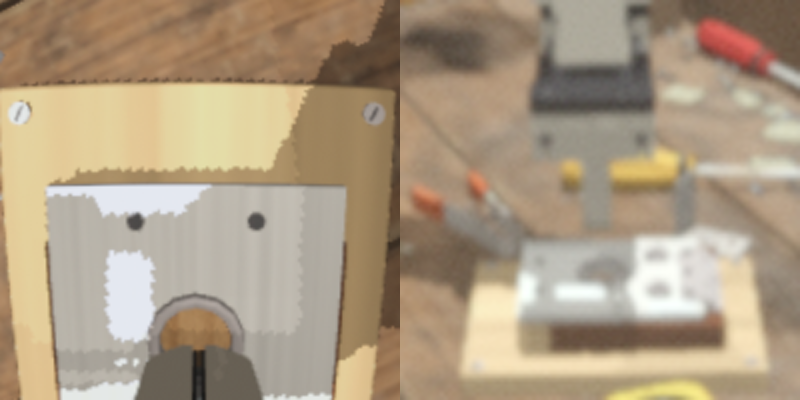

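The leaf is shut and the fingertips hang clear above the wide bush, within about 3 mm of its centre.

```bash
python3 -c "
from station import job_done;print(job_done())"
```

```text
the job is handed in; nothing more can be done
None
```

The job is handed in at about 14 s: the blank is home against the end stop, the leaf is shut flat, and the fingertips were held for over two seconds, and still are, about 30 mm above the wide bush and 3 mm off its centre, touching nothing; no verdict came back.

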